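# Load two vials past the catches of a sloping vial rack

### The arm

A 6-joint arm with a two-finger parallel gripper is mounted at the origin on a cart in front of the work surface, level with it; the furniture and walls round the work are solid. World frame = base frame: x ahead of the robot, y to its left, z up, the work surface at z = 0. Lengths are in mm, angles in rad, forces in N, time in s.
With the tool pointing down it reaches from about 250 to 800 mm from the base axis. Payload 8.5 kg.
Tool frame: the origin (TCP) lies at the very end of the fingers, on their centre line; the grasp point (between the pads) lies 19 mm behind it; z points along the fingers, y is the line along which they close (so a half turn about z gives the same grasp; the last joint's range is limited). The gripper opens to 85 mm and grips with 20 to 120 N. Pads are 22 mm wide; open, the fingers measure 114 mm over their backs; the gripper's body (76 mm by 85 mm) begins 54 mm behind the grasp point. The pads swing forward as they close: fully open they stand 13 mm farther back than shut.
Start: joints at [1.197, 0.238, -0.013, 1.319, 0, 1.571], TCP at [191.689, 488.707, 231.276] pointing down, gripper open.
Joint ranges: [-2.66, 2.66], [-1.03, 1.9], [-1.14, 1.46], [-1.82, 2.27], [-1.45, 1.34], [-3.14, 3.14]. Speed limits (rad/s): [2.22, 2.22, 2.79, 3.14, 3.14, 3.14].

### API

Orientations are given as [roll, pitch, yaw] about the fixed x, y, z axes, in that order (R = Rz(yaw) Ry(pitch) Rx(roll)).
In Python, from workcell import read_state, optics, order gives the robot as it stands.
- The arm moves only by the tool carry_out, never from a script. Its argument "moves" is a list that holds one entry, the list of rows, each a list of 7 numbers: the turn, a rotation vector about the tool's x, y, z in rad, then the shift along the tool's x, y, z in m, then the closure, from -1 (fully open) to 1 (shut). A call has 1 to 10 rows; each row shifts and turns the commanded pose from where the row before left it, along the tool's axes as they then stand; what a row does not reach is not made up. A row lasts 1/10 s, in which the tool goes at most 50 mm and 8.59 degrees, less where a joint would pass 70% of its speed; a pose out of reach is approached as far as the arm can. A call with a gripper value outside its range is refused whole. The fingers move at their own pace and stop on an object; "force" is the grip in N (left out, the last holds). Time passes only in rows, so rows that do not move let the fingers close. It gives the time, the measured TCP pose, the force, the opening and the grip force at its end, in the units of the state.
- read_state(): the state, without advancing time (a new reading comes with each control period).
- optics.get_image(name): name is "scene" or "side" or "wrist"; returns the picture (384x512x3 uint8, blue, green, red); there is no depth.
- optics.camera_params(name): a dict with "fov_y" (degrees; the focal length in pixels is half the picture's height over the tangent of half this angle, whatever the lens; pixels are square), "cx", "cy" (the principal point, pixels), "R" (3x3) and "t" (3): a world point X has camera coordinates R X + t. Camera axes: x right, y down, z forward; pixel columns grow to the right and rows downward; lengths in mm; the calibration is good to about 2 mm. A picture is of the moment at which its call begins: read the wrist's pose just before it. camera_params takes no time and is no camera call; for the wrist camera it gives the pose at the moment of the call.
- order.hand_in(): hands the job in; it is judged then, once.
The state is a dict: "clock": time; "joint_pos": joint angles; "joint_vel": joint speeds; "effort": joint torques, N m; "ee_pos": TCP position; "orientation": TCP orientation; "wrist_force": force on the tool from outside, world axes, zero at the start; "torque": the same for the moment, N m; "opening": finger opening in mm; "gripper_force": force on a finger pad.
Only numpy, scipy, OpenCV 4.12 (cv2) and the standard library are available. Lean on these libraries where they do the work, as an engineer would, in place of code of your own. Each camera call takes 0.05 s, during which the arm holds its last target. There are 200 camera calls.

### The job

A capped vial lies at the foot of each of the two gutters of the sloping vial rack. Push each one up its own gutter until it has rolled over the sprung catch in the floor and the catch has come up behind it, so that it stays up there when you let go; the vial already stored in the left gutter rolls up ahead of the new one and stays in the rack too. Do not lift any vial out of its gutter, and leave the things beside the rack where they stand.

Things in the scene. Friction and masses are not known exactly. Their poses are not given: they have to be found in the camera images.
- deck: slick grey plastic deck of the vial rack, fixed, 138 mm wide: two gutters rising at 12 degrees. Origin on the floor at mid-width at the foot; x up along the sloping floor, y left, z square to it. Gutter centre lines at y = +34 (left) and -34 mm (right). Above the floor: side walls 16, divider 15, end stop 23 mm; the stop's buffers are at x = 177, the catches' uphill edges at x = 80 mm.
- foot_left (a point): middle of the foot of the left gutter: on the floor, at the inner face of the lip. The lip is two ears 7 mm high, 2.5 mm thick, with a finger notch 39 mm wide between them, centred here; before the lip is only free worktop, 14 mm lower. The gutter is 64 mm wide inside, 180 mm long, its axis along the deck's x.
- foot_right (a point): middle of the foot of the right gutter: on the floor, at the inner face of the lip. The lip is two ears 7 mm high, 2.5 mm thick, with a finger notch 39 mm wide between them, centred here; before the lip is only free worktop, 14 mm lower. The gutter is 64 mm wide inside, 180 mm long, its axis along the deck's x.
- catch_left (a joint): sprung one-way steel flap in the left gutter's floor, 36 mm wide, hinged at its downhill end. 0 rad = up (its uphill edge 10 mm proud of the floor), 0.34 = pressed flush. A vial rolled up the gutter rides over it and presses it down; a light spring (0.1 N at the edge) lifts it behind the vial, where it bars the way back. A finger may press it down too.
- catch_right (a joint): sprung one-way steel flap in the right gutter's floor, 36 mm wide, hinged at its downhill end. 0 rad = up (its uphill edge 10 mm proud of the floor), 0.34 = pressed flush. A vial rolled up the gutter rides over it and presses it down; a light spring (0.1 N at the edge) lifts it behind the vial, where it bars the way back. A finger may press it down too.
- vial_left_center (a point): glass vial with white cap, lying on its side across the gutter, free to roll along it: body 55 mm long, 27.4 mm in diameter, cap 23.5 mm at the right-hand end, 61 mm over all, about 30 g. Point on its axis at mid-length, 13.7 mm above the gutter floor. Lies at the foot of the left gutter against the lip ears (deck x 11 mm).
- vial_right_center (a point): glass vial with white cap, lying on its side across the gutter, free to roll along it: body 55 mm long, 27.4 mm in diameter, cap 23.5 mm at the right-hand end, 61 mm over all, about 30 g. Point on its axis at mid-length, 13.7 mm above the gutter floor. Lies at the foot of the right gutter against the lip ears (deck x 11 mm), alone in it.
- vial_stored_center (a point): glass vial with white cap, lying on its side across the gutter, free to roll along it: body 55 mm long, 27.4 mm in diameter, cap 23.5 mm at the right-hand end, 61 mm over all, about 30 g. Point on its axis at mid-length, 13.7 mm above the gutter floor. Already stored in the left gutter, resting against the catch's uphill edge (deck x 93 mm); rolls on up when the next vial meets it.
- vial_upright: the same kind of vial, 61 mm tall, standing upright on the worktop to the left of the rack; bystander. Origin under its centre.
- timer: white bench timer lying flat, 66 x 66 mm, 20 mm high, to the right of the rack; bystander. Origin under its centre.
Mind the look-alikes: they are no part of the job. Leave any brown or turquoise look-alike of the part that bears vial_left_center alone.

How it is judged (in metres and radians):
At the end, for the whole second after the job is handed in: Both pushed vials at rest on the floor of their own gutters uphill of the catch (axis at deck x over 86 mm), the stored vial at rest farther up the left gutter (over 105 mm), each within 12 mm of its gutter's centre line and 19 mm of the floor; both catches up (under 0.1 rad) (x of vial_left_center in the frame of deck between 0.086 and 0.15 m and y of vial_left_center in the frame of deck between 0.022 and 0.046 m and z of vial_left_center in the frame of deck between 0.009 and 0.019 m and linear speed of each of vial_left, vial_right, vial_stored below 0.02 m/s and x of vial_right_center in the frame of deck between 0.086 and 0.17 m and y of vial_right_center in the frame of deck between -0.046 and -0.022 m and z of vial_right_center in the frame of deck between 0.009 and 0.019 m and x of vial_stored_center in the frame of deck between 0.105 and 0.17 m and y of vial_stored_center in the frame of deck between 0.022 and 0.046 m and z of vial_stored_center in the frame of deck between 0.009 and 0.019 m and value of joint each of catch_left, catch_right below 0.1 rad); the robot touches nothing.
It fails at once if a vial of the rack is lifted more than 16 mm off the floor of its gutter (z of any of vial_left_center, vial_right_center, vial_stored_center in the frame of deck above 0.03 m).
It fails at once if something beside the rack (the upright vial or the timer) is shoved more than 25 mm or knocked over (distance of any of vial_upright, timer from where it was at the start of the episode above 0.025 m or angle between vial_upright's own z axis and vertical above 0.5 rad).
It also fails if it takes over 45 s, if anything falls off the work surface, if the arm or the gripper's body presses on something with over 40 N, if the wrist force passes 120 N, or if a joint passes its speed limit or range.

## Working session

There is one attempt and no reset: what is moved stays moved. The work goes in short steps, Python scripts to look and compute and a tool call to move; the robot and the scene stay as the last step left them, time stands still between calls to the robot, and variables do not carry over. Pictures are saved under pics/ and viewed, at most 10 in all, crops included, and the job is handed in when it is done.

Besides the shell and the picture viewer there is one more tool, called after "Emit:" by a JSON object that holds its "op" and its "data". carry_out: Moves the arm, as the interface text tells. Its arguments: {"type":"object","properties":{"moves":{"type":"array","items":{"type":"array","items":{"type":"array","items":{"type":"number"}}}},"force":{"type":"number"}},"required":["moves"]}

```bash
mkdir -p pics
python3 - <<'E'
from workcell import read_state, optics
import cv2,numpy as np
a=optics.get_image("scene");b=optics.get_image("side")
cv2.imwrite("pics/scene.png",a);cv2.imwrite("pics/side.png",b)
for n in("scene","side","wrist"):
    print(n,optics.camera_params(n))
print(read_state())
E
```

```text
scene {'fov_y': 51.779938561365356, 'cx': 252.03086438072623, 'cy': 184.02037653152226, 'R': array([[ 0.82078885, -0.57122641,  0.00245916],
       [-0.36194678, -0.52339817, -0.77139412],
       [ 0.44192782,  0.6322616 , -0.63635294]]), 't': array([-423.68583134,  217.54151784,  678.63116971])}
side {'fov_y': 55.768777877856266, 'cx': 257.13980101187366, 'cy': 185.713753644025, 'R': array([[-0.98984465, -0.14138393, -0.01477018],
       [-0.07296761,  0.59450972, -0.80077083],
       [ 0.12199714, -0.79156098, -0.59878871]]), 't': array([497.0463995 ,  92.43261261, 821.81751998])}
wrist {'fov_y': 59.380926339704565, 'cx': 260.15657249113525, 'cy': 197.10551013982464, 'R': array([[ 3.64834176e-01,  9.31072145e-01, -8.27789294e-04],
       [ 8.86466746e-01, -3.47083697e-01,  3.06120264e-01],
       [ 2.84732739e-01, -1.12416942e-01, -9.51992489e-01]]), 't': array([-523.88912997,  -40.12809129,  378.81107636])}
{'clock': 0.1, 'joint_pos': array([ 1.19701802e+00,  2.38736028e-01, -1.41662141e-02,  1.31921288e+00,
       -6.34415693e-06,  1.57080541e+00]), 'joint_vel': array([ 0.0008382 , -0.00235133,  0.00042192,  0.0001123 , -0.00093425,
        0.00020825]), 'effort': array([ 1.67178860e-03, -5.39720356e+01,  3.46999025e+01,  1.34060631e-02,
        3.06264837e-05,  9.61392715e-06]), 'ee_pos': array([191.5601147 , 488.39898034, 230.73537943]), 'orientation': array([-3.14027386e+00,  6.35613455e-06,  2.76780527e+00]), 'wrist_force': array([-0.37138594, -0.18752275,  0.48094837]), 'torque': array([-0.02004909,  0.06152594, -0.0184893 ]), 'gripper_force': 0.0, 'opening': 85.51881881178298}
```

View pics/scene.png

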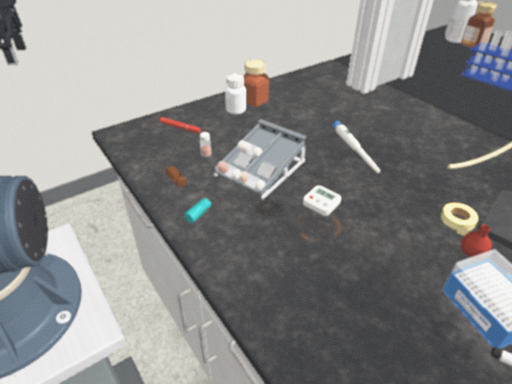

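View pics/side.png

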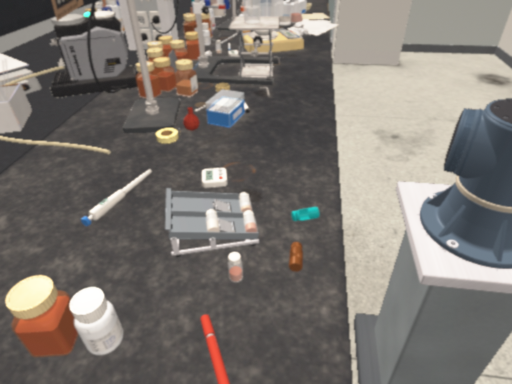

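The rack is at scene (262,157) and side (210,218). The candidate vials in the scene view are:
- Rack foot: (228,172) and (254,183)
- Stored: (248,149)
- Upright bystander: (205,144)
- Brown look-alike: (176,176)
- Turquoise look-alike: (198,210)

I choose the two at the rack foot and will check them in a close crop.

Run:
```python
import cv2,numpy as np
a=cv2.imread("pics/scene.png")[110:210,190:350];b=cv2.imread("pics/side.png")[160:290,150:270]
cv2.imwrite("pics/c1.png",cv2.resize(a,None,fx=5,fy=5,interpolation=cv2.INTER_CUBIC))
cv2.imwrite("pics/c2.png",cv2.resize(b,None,fx=4.5,fy=4.5,interpolation=cv2.INTER_CUBIC))
```

```text
(no output)
```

View pics/c1.png

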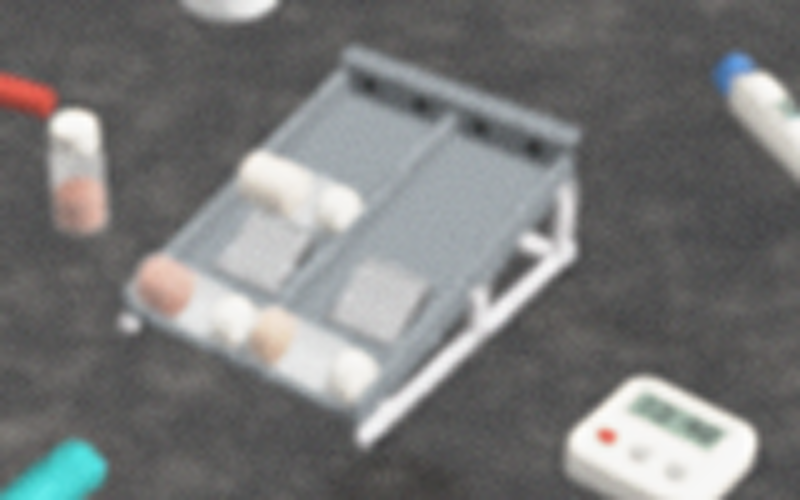

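View pics/c2.png

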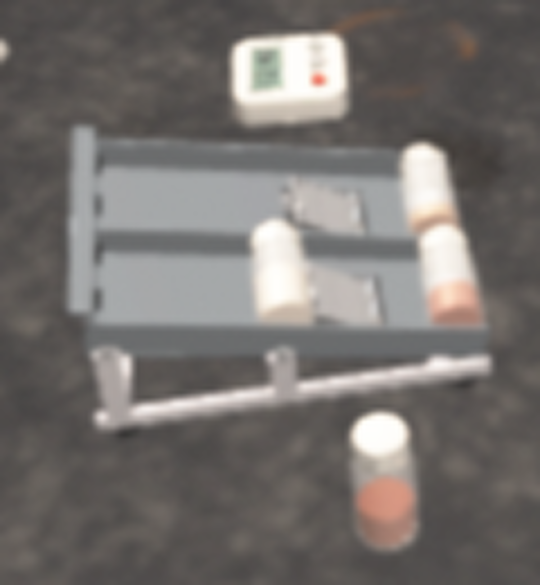

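The crops confirm the layout: foot vials at c1 (198,302) and (313,356), stored vial at (300,190), both catches visible. The caps point right. Next I fit the deck pose.

```bash
cat > h.py <<'E'
import numpy as np
from scipy.optimize import least_squares
from scipy.spatial.transform import Rotation as Ro
def proj(p,X,H=384):
    c=np.atleast_2d(X)@np.array(p['R']).T+p['t']; f=H/2/np.tan(np.radians(p['fov_y']/2))
    return c[:,:2]/c[:,2:]*f+[p['cx'],p['cy']]
def deck(q):
    R=(Ro.from_euler('z',q[2])*Ro.from_euler('y',-np.radians(12))).as_matrix()
    return R,np.array([q[0],q[1],q[3]])
def fit(obs,q0,fz=None):
    def r(q):
        R,t=deck(q); o=[(q[3]-14)/3]
        for p,X,u in obs: o+=list((proj(p,np.array(X)@R.T+t)[0]-u))
        return np.array(o)
    s=least_squares(r,q0,loss='soft_l1'); return s.x,r(s.x)
E
python3 - <<'E'
from h import *
from workcell import optics
S=optics.camera_params("scene");D=optics.camera_params("side")
s=lambda u,v:np.array([190+u/5,110+v/5]); d=lambda u,v:np.array([150+u/4.5,160+v/4.5])
o=[(S,[11,34,13.7],s(198,302)),(S,[11,-34,13.7],s(313,356)),(S,[93,34,13.7],s(300,190)),
(S,[80,-16,10],s(365,258)),(S,[80,-52,10],s(430,288)),
(D,[11,34,13.7],d(449,275)),(D,[11,-34,13.7],d(429,187)),(D,[93,34,13.7],d(280,272)),
(D,[80,-52,10],d(288,180)),(D,[80,-16,10],d(300,225))]
q,r=fit(o,[400,300,0.3,14]);print(q.round(3),r.round(1))
R,t=deck(q)
for X in([0,34,0],[0,-34,0],[11,34,13.7],[180,0,0]):print((R@X+t).round(1))
E
```

```text
[411.734 289.703  -6.894  13.699] [ -0.1 -69.1 -34.3 -96.9 -30.5 -59.9 -17.3 -79.8 -18.3 -94.8 -16.2  18.7
  97.3  48.4  91.9  22.5  65.2  57.8  63.9  42.2  65. ]
[431.2 317.6  13.7]
[392.2 261.8  13.7]
[437.7 313.   29.4]
[556.  188.8  51.1]
```

```bash
cat > obs.py <<'E'
from h import *
from workcell import optics
S=optics.camera_params("scene");D=optics.camera_params("side")
s=lambda u,v:np.array([190+u/5,110+v/5]); d=lambda u,v:np.array([150+u/4.5,160+v/4.5])
o=[(S,[11,34,13.7],s(198,302)),(S,[11,-34,13.7],s(313,356)),(S,[93,34,13.7],s(300,190)),
(S,[80,-16,10],s(365,258)),(S,[80,-52,10],s(430,288)),
(D,[11,34,13.7],d(449,275)),(D,[11,-34,13.7],d(429,187)),(D,[93,34,13.7],d(280,272)),
(D,[80,-52,10],d(288,180)),(D,[80,-16,10],d(300,225))]
def best():
    return min((fit(o,[x,y,w,14]) for x in(300,500,700) for y in(0,200,400) for w in(-1,0,1)),key=lambda k:abs(k[1]).sum())
E
python3 - <<'E'
from obs import *
q,r=best();print(q.round(3),r.round(1))
R,t=deck(q)
for X in([0,34,0],[0,-34,0],[11,34,13.7],[180,0,0]):print((R@X+t).round(1))
print(R.round(3))
E
```

```text
[5.10534e+02 4.60000e+01 3.27000e-01 1.40990e+01] [ 0.  -0.2  0.4 -0.   0.4 -0.3  1.3  0.4 -0.7 -0.1 -1.3 -0.2  0.6 -0.6
  1.   0.4  0.5  0.7 -2.  -0.5 -2.3]
[499.6  78.2  14.1]
[521.5  13.8  14.1]
[507.1  80.7  29.8]
[677.3 102.5  51.5]
[[ 0.926 -0.321 -0.197]
 [ 0.314  0.947 -0.067]
 [ 0.208  0.     0.978]]
```

Emit:
{"op": "carry_out", "data": {"moves": [[[0,0,0.144,0,0,0,1],[0,0,0.144,0,0,0,1],[0,0,0.144,0,0,0,1],[0,0,0.144,0,0,0,1],[0,0,0.144,0,0,0,1],[0,0,0.144,0,0,0,1],[0,0,0.144,0,0,0,1],[0,0,0.144,0,0,0,1],[0,0,0.144,0,0,0,1],[0,0,0.144,0,0,0,1]]]}}

```text
clock: 1.1
ee_pos: [191.6, 488.5, 230.9]
orientation: [-3.141, 0.001, 1.322]
wrist_force: [-0.5, -0.4, 0.3]
opening: 0.1
gripper_force: 0.0
```

Emit:
{"op": "carry_out", "data": {"moves": [[[0,0,0.144,0,0,0,1],[0,0,0.144,0,0,0,1],[0,0,0.144,0,0,0,1],[0,0,0.144,0,0,0,1],[0,0,0.144,0,0,0,1],[0,0,0.144,0,0,0,1],[0,0,0.137,0,0,0,1],[0,0.105,0,0,0,0,1],[0,0.104,0,0,0,0,1],[0,0,0,0,0,0,1]]]}}

```text
clock: 2.1
ee_pos: [366.9, 337.8, 231.0]
orientation: [-2.963, -0.137, 0.635]
wrist_force: [0.1, 0.1, -0.6]
opening: 0.0
gripper_force: 0.0
```

```bash
cat > goto.py <<'E'
from h import *
import json,sys
from workcell import read_state
q=json.load(open('q.json'));R,t=deck(q)
def rem(targets):
    s=read_state();p=s['ee_pos'];T=Ro.from_euler('xyz',s['orientation']).as_matrix()
    G=R@np.diag([1,-1,-1.])
    print('clk',s['clock'],'deckpos',(R.T@(p-t)).round(1),'F',s['wrist_force'].round(2),'open',s['opening'])
    print('rot left',Ro.from_matrix(T.T@G).as_rotvec().round(3))
    for X in targets: print(X,'shift',(T.T@(R@np.array(X)+t-p)).round(1))
E
python3 - <<'E'
from obs import *
import json
q,_=best();json.dump(list(q),open('q.json','w'))
from goto import *
rem([[-60,0,150]])
c=optics.camera_params("wrist");print('cam in deck-tool',(R.T@(-np.array(c['R']).T@c['t']-read_state()['ee_pos'])).round(0),(R.T@np.array(c['R'])[2]).round(2))
E
```

```text
clk 2.1 deckpos [  3.7 322.4 221. ] F [ 0.1   0.14 -0.63] open 0.01895038551390428
rot left [-0.231  0.099  0.297]
[-60, 0, 150] shift [-153.1  299.2    9.2]
cam in deck-tool [ 93.  -7. 132.] [-0.41  0.11 -0.9 ]
```

Emit:
{"op": "carry_out", "data": {"moves": [[[0,0,0,-0.019,0.037,0.001,1],[0,0,0,-0.019,0.037,0.001,1],[0,0,0,-0.019,0.037,0.001,1],[0,0,0,-0.019,0.037,0.001,1],[0,0,0,-0.019,0.037,0.001,1],[0,0,0,-0.019,0.037,0.001,1],[0,0,0,-0.019,0.037,0.001,1],[0,0,0,-0.019,0.037,0.001,1],[0,0,0,0,0,0,1]]]}}

```text
clock: 3.0
ee_pos: [427.7, 19.2, 149.8]
orientation: [-2.961, -0.134, 0.633]
wrist_force: [0.2, -0.3, -0.3]
opening: 0.2
gripper_force: 0.0
```

Run:
```python
from goto import *
rem([[-60,0,150]]);print(read_state()['joint_pos'].round(2))
```

```text
clk 3.0 deckpos [-56.9   1.2 150.8] F [ 0.23 -0.28 -0.31] open 0.2352760571363566
rot left [-0.231  0.102  0.294]
[-60, 0, 150] shift [-3.2  0.5  1. ]
[-0.11  0.14 -0.38  1.08  0.22  2.38]
```

Emit:
{"op": "carry_out", "data": {"moves": [[[-0.077,0.034,0.098,0,0,0,1],[-0.077,0.034,0.098,0,0,0,1],[-0.077,0.034,0.098,0,0,0,1],[0,0,0,0,0,0,1],[0,0,0,0,0,0,1]]]}}

```text
clock: 3.5
ee_pos: [426.9, 23.7, 151.4]
orientation: [-3.141, -0.212, 0.336]
wrist_force: [0.6, -0.1, -0.4]
opening: -0.1
gripper_force: 0.0
```

Run:
```python
from goto import *
from workcell import optics
import cv2
rem([[-60,0,150]]);print(read_state()['joint_pos'].round(2))
p=optics.camera_params("wrist");im=optics.get_image("wrist");cv2.imwrite("pics/w1.png",im)
np.savez('w1.npz',**{k:np.array(v) for k,v in p.items()})
for X in([11,34,13.7],[11,-34,13.7],[93,34,13.7],[80,-16,10],[80,-52,10],[177,34,23]):
    u=proj(p,R@X+t)[0];print(X,u.round(0))
```

```text
clk 3.5 deckpos [-55.9   5.8 152.2] F [ 0.64 -0.15 -0.37] open -0.08811878880632903
rot left [-0.003 -0.003  0.009]
[-60, 0, 150] shift [-4.1  5.7  2.2]
[ 0.01 -0.03 -0.56  0.84  0.07  2.82]
[11, 34, 13.7] [225. 104.]
[11, -34, 13.7] [310. 105.]
[93, 34, 13.7] [223. -13.]
[80, -16, 10] [290.   9.]
[80, -52, 10] [338.  10.]
[177, 34, 23] [ 218. -170.]
```

View pics/w1.png

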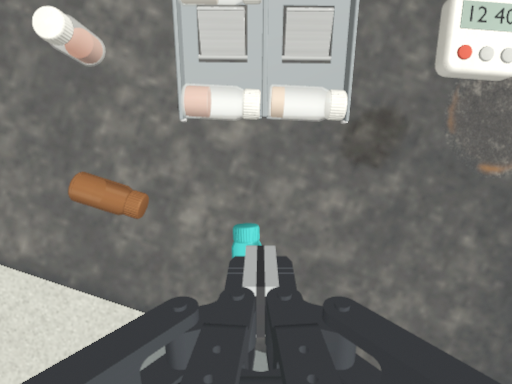

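The wrist view shows the left vial at (222,102), the right vial at (308,103), and the catches' uphill edges at row 9. The model agrees to about 2 mm, apart from +2.5 mm in y. The turquoise look-alike at (245,240) lies about 100 mm before the foot, clear of the path.

Emit:
{"op": "carry_out", "data": {"moves": [[[-0.003,-0.003,0.009,0.005,-0.01,0.02,1],[0,0,0,0.005,-0.01,0.02,1],[0,0,0,0.005,-0.01,0.025,1],[0,0,0,0.005,0,0.025,1],[0,0,0,0.005,0,0.02,1],[0,0,0,0.004,0,0.02,1],[0,0,0,0,0,0,1],[0,0,0,0,0,0,1]]]}}

```text
clock: 4.35
ee_pos: [469.8, 68.4, 29.3]
orientation: [3.141, -0.207, 0.323]
wrist_force: [0.2, 0.3, 0.1]
opening: 0.1
gripper_force: 0.0
```

Run:
```python
from goto import *
from workcell import optics
import cv2
rem([[-26,36.5,13]]);print(read_state()['joint_pos'].round(2))
b=optics.get_image("side")[170:270,180:300];w=optics.get_image("wrist")
b=cv2.resize(b,None,fx=3.84,fy=3.84,interpolation=cv2.INTER_CUBIC)
w=cv2.resize(w[:, 90:420],(330,384))
cv2.imwrite("pics/s2.png",np.hstack([b,w]))
```

```text
clk 4.35 deckpos [-27.5  34.3  21.4] F [0.21 0.34 0.13] open 0.059981131931544675
rot left [ 0.001  0.002 -0.004]
[-26, 36.5, 13] shift [ 1.6 -2.2  8.4]
[ 0.12  0.2  -0.68  0.48  0.04  2.94]
```

View pics/s2.png

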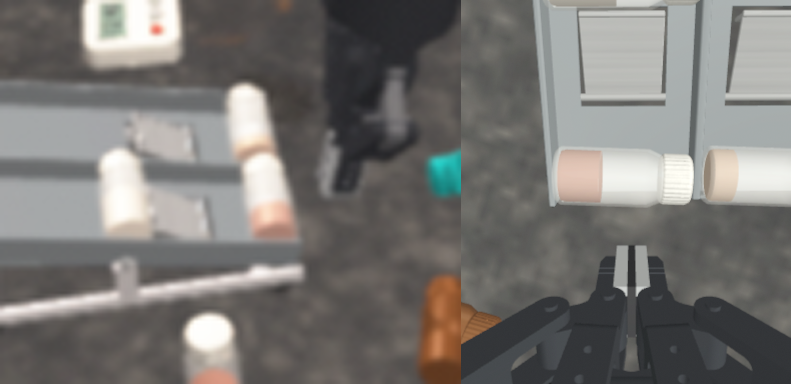

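The tips are in front of the left vial, clear of the lip. They sit about 3 mm right of the gutter centre: tips at column 631, gutter centre about 623. I shift left, lower to z 13, and start the push.

Emit:
{"op": "carry_out", "data": {"moves": [[[0,0,0,0,-0.003,0.004,1],[0,0,0,0,0,0.004,1],[0,0,0,0,0,0,1],[0,0,0,0.004,0,0,1],[0,0,0,0.004,0,0,1],[0,0,0,0.004,0,0,1],[0,0,0,0.004,0,0,1],[0,0,0,0.005,0,0,1],[0,0,0,0.005,0,0,1],[0,0,0,0.005,0,0,1]]]}}

```text
clock: 5.45
ee_pos: [499.6, 81.6, 28.5]
orientation: [3.14, -0.21, 0.322]
wrist_force: [-0.3, 0.3, 0.2]
opening: 0.2
gripper_force: 0.1
```

Run:
```python
from goto import *
from workcell import optics
import cv2
rem([[80,37,13]])
b=optics.get_image("side")[170:270,180:300];w=optics.get_image("wrist")
b=cv2.resize(b,None,fx=3.84,fy=3.84,interpolation=cv2.INTER_CUBIC)
w=cv2.resize(w[:, 90:420],(330,384))
cv2.imwrite("pics/s3.png",np.hstack([b,w]))
```

```text
clk 5.45 deckpos [ 4.1 37.2 13.8] F [-0.33  0.28  0.16] open 0.22010516038379277
rot left [ 0.002 -0.    -0.005]
[80, 37, 13] shift [75.9 -0.2  0.8]
```

View pics/s3.png

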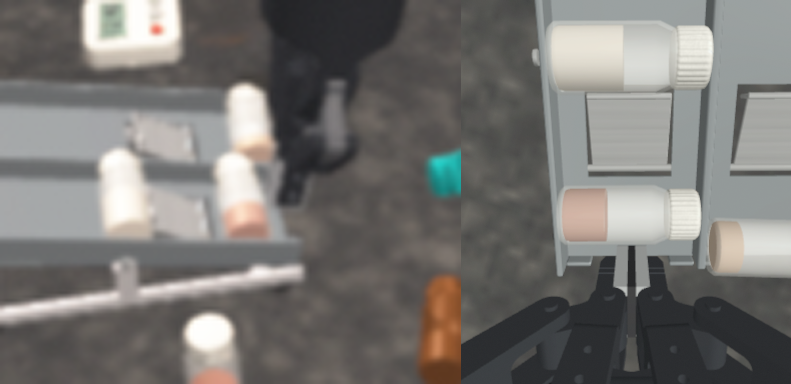

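The left vial has started rolling and stays square, with the tips centred behind it at column 631. I continue the push.

Emit:
{"op": "carry_out", "data": {"moves": [[[0,0,0,0.005,0,0,1],[0,0,0,0.005,0,0,1],[0,0,0,0.005,0,0,1],[0,0,0,0.005,0,0,1],[0,0,0,0.005,0,0,1],[0,0,0,0.005,0,0,1],[0,0,0,0.005,0,0,1],[0,0,0,0.005,0,0,1],[0,0,0,0.005,0,0,1],[0,0,0,0.005,0,0,1]]]}}

```text
clock: 6.55
ee_pos: [545.9, 97.1, 38.8]
orientation: [3.14, -0.21, 0.322]
wrist_force: [-0.9, -0.5, 0.8]
opening: 0.1
gripper_force: 0.2
```

Emit:
{"op": "carry_out", "data": {"moves": [[[0,0,0,0.005,0,0,1],[0,0,0,0.005,0,0,1],[0,0,0,0.005,0,0,1],[0,0,0,0.005,0,0,1],[0,0,0,0.005,0,0,1],[0,0,0,0.003,0,0,1],[0,0,0,0,0,0,1],[0,0,0,0,0,0,1],[0,0,0,0,0,0,1]]]}}

```text
clock: 7.45
ee_pos: [571.3, 105.5, 44.5]
orientation: [3.14, -0.209, 0.322]
wrist_force: [0.4, 0.2, -1.3]
opening: -0.1
gripper_force: 0.0
```

Run:
```python
from goto import *
from workcell import optics
import cv2
rem([[80,37,13]])
b=optics.get_image("side")[170:270,180:300];w=optics.get_image("wrist")
b=cv2.resize(b,None,fx=3.84,fy=3.84,interpolation=cv2.INTER_CUBIC)
w=cv2.resize(w[:, 90:420],(330,384))
cv2.imwrite("pics/s4.png",np.hstack([b,w]))
```

```text
clk 7.45 deckpos [81.3 36.9 13.8] F [ 0.36  0.19 -1.32] open -0.08998230006774964
rot left [ 0.002  0.    -0.005]
[80, 37, 13] shift [-1.3 -0.1  0.8]
```

View pics/s4.png

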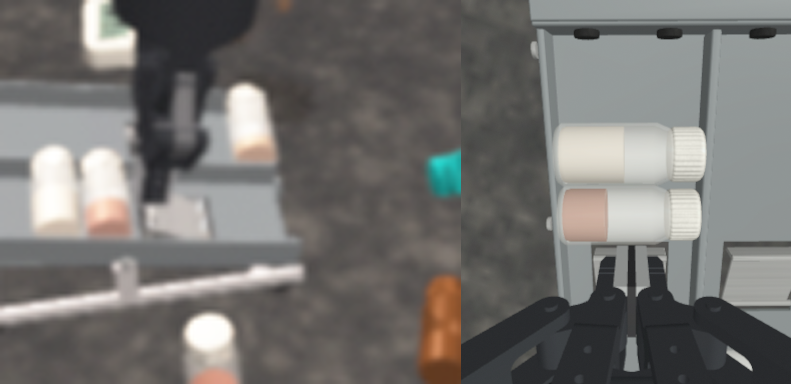

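The left vial is past the catch, whose edge shows behind it at row 250, and the stored vial is farther up. I back off slowly, lift clear, and take one look before doing the right gutter.

Emit:
{"op": "carry_out", "data": {"moves": [[[0,0,0,-0.002,0,0,1],[0,0,0,-0.003,0,0,1],[0,0,0,-0.004,0,0,1],[0,0,0,-0.005,0,0,1],[0,0,0,-0.006,0,0,1],[0,0,0,-0.008,0,0,1],[0,0,0,-0.01,0,-0.01,1],[0,0,0,-0.01,0,-0.025,1],[0,0,0,-0.015,0,-0.025,1],[0,0,0,-0.02,0.01,0,1]]]}}

```text
clock: 8.55
ee_pos: [486.4, 66.9, 89.3]
orientation: [3.139, -0.215, 0.323]
wrist_force: [0.9, -0.2, 0.2]
opening: -0.1
gripper_force: 0.0
```

Emit:
{"op": "carry_out", "data": {"moves": [[[0,0,0,-0.02,0.02,0,1],[0,0,0,-0.005,0.02,0,1],[0,0,0,0,0.018,0,1],[0,0,0,0,0,0,1],[0,0,0,0,0,0,1]]]}}

```text
clock: 9.05
ee_pos: [480.5, 3.6, 81.2]
orientation: [3.14, -0.21, 0.321]
wrist_force: [-0.1, -0.0, -0.2]
opening: -0.4
gripper_force: 0.0
```

Run:
```python
from goto import *
from workcell import optics
import cv2
rem([[-28,-31,13.5]])
b=optics.get_image("side")[170:270,180:300];w=optics.get_image("wrist")
b=cv2.resize(b,None,fx=3.84,fy=3.84,interpolation=cv2.INTER_CUBIC)
w=cv2.resize(w[:, 90:420],(330,384))
cv2.imwrite("pics/s5.png",np.hstack([b,w]))
```

```text
clk 9.05 deckpos [-27.2 -30.5  74.4] F [-0.12 -0.04 -0.19] open -0.36645614372877994
rot left [ 0.002 -0.    -0.006]
[-28, -31, 13.5] shift [-0.8  0.4 60.9]
```

View pics/s5.png

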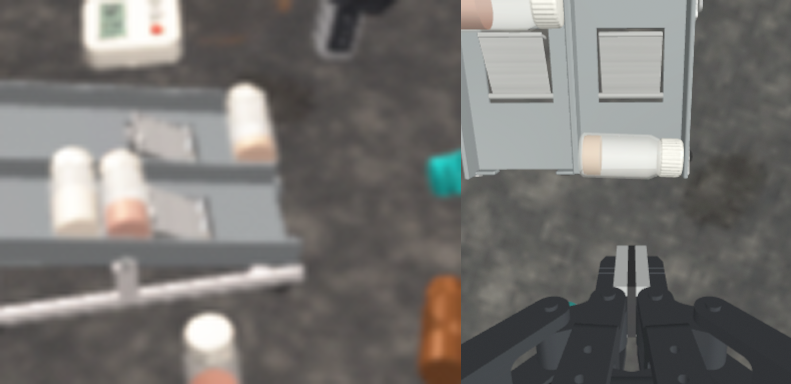

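The left vial rests against its raised catch with the stored vial above it. The right vial is centred at column 632 and the tips at 631, so I lower and push.

Emit:
{"op": "carry_out", "data": {"moves": [[[0,0,0,0,0,0.025,1],[0,0,0,0,0,0.025,1],[0,0,0,0,0,0.0105,1],[0,0,0,0,0,0,1],[0,0,0,0.004,0,0,1],[0,0,0,0.004,0,0,1],[0,0,0,0.004,0,0,1],[0,0,0,0.004,0,0,1],[0,0,0,0.005,0,0,1],[0,0,0,0.005,0,0,1]]]}}

```text
clock: 10.15
ee_pos: [517.5, 15.8, 27.4]
orientation: [3.14, -0.21, 0.322]
wrist_force: [0.5, -0.3, 0.6]
opening: -0.0
gripper_force: 0.1
```

Emit:
{"op": "carry_out", "data": {"moves": [[[0,0,0,0.005,0,0,1],[0,0,0,0.005,0,0,1],[0,0,0,0.005,0,0,1],[0,0,0,0.005,0,0,1],[0,0,0,0.005,0,0,1],[0,0,0,0.005,0,0,1],[0,0,0,0.005,0,0,1],[0,0,0,0.005,0,0,1],[0,0,0,0.005,0,0,1],[0,0,0,0.005,0,0,1]]]}}

```text
clock: 11.15
ee_pos: [563.9, 31.3, 37.6]
orientation: [3.14, -0.21, 0.322]
wrist_force: [0.4, -0.6, -0.1]
opening: 0.0
gripper_force: 0.1
```

Run:
```python
from goto import *
rem([[81,-31,13.8]])
```

```text
clk 11.15 deckpos [ 49.7 -31.   13.5] F [ 0.43 -0.59 -0.05] open 0.025008526309575684
rot left [ 0.002 -0.    -0.005]
[81, -31, 13.8] shift [31.3 -0.2 -0.3]
```

Emit:
{"op": "carry_out", "data": {"moves": [[[0,0,0,0.005,0,0,1],[0,0,0,0.005,0,0,1],[0,0,0,0.005,0,0,1],[0,0,0,0.005,0,0,1],[0,0,0,0.005,0,0,1],[0,0,0,0.005,0,0,1],[0,0,0,0.002,0,0,1],[0,0,0,0,0,0,1],[0,0,0,0,0,0,1],[0,0,0,0,0,0,1]]]}}

```text
clock: 12.15
ee_pos: [592.9, 41.1, 44.1]
orientation: [3.14, -0.209, 0.322]
wrist_force: [-0.3, 0.2, 0.2]
opening: 0.2
gripper_force: 0.0
```

Emit:
{"op": "carry_out", "data": {"moves": [[[0,0,0,-0.002,0,0,1],[0,0,0,-0.003,0,0,1],[0,0,0,-0.004,0,0,1],[0,0,0,-0.005,0,0,1],[0,0,0,-0.006,0,0,1],[0,0,0,-0.008,0,0,1],[0,0,0,-0.01,0,-0.01,1],[0,0,0,-0.01,0,-0.025,1],[0,0,0,-0.015,0,-0.025,1],[0,0,0,-0.02,0,-0.03,1]]]}}

```text
clock: 13.15
ee_pos: [497.1, 9.3, 115.7]
orientation: [3.14, -0.209, 0.322]
wrist_force: [-0.4, 0.8, 0.8]
opening: 0.2
gripper_force: 0.0
```

Emit:
{"op": "carry_out", "data": {"moves": [[[0,0,0,-0.01,-0.015,-0.02,1],[0,0,0,0,-0.015,-0.01,1],[0,0,0,0,0,0,1],[0,0,0,0,0,0,1],[0,0,0,0,0,0,1],[0,0,0,0,0,0,1]]]}}

```text
clock: 13.75
ee_pos: [473.5, 32.7, 141.5]
orientation: [3.141, -0.209, 0.321]
wrist_force: [0.1, 0.0, 0.4]
opening: 0.2
gripper_force: 0.0
```

Run:
```python
from goto import *
from workcell import optics
import cv2
rem([])
b=optics.get_image("side")[170:270,180:300];w=optics.get_image("scene")[118:202,205:325]
z=lambda b,k:cv2.resize(b,None,fx=k,fy=k,interpolation=cv2.INTER_CUBIC)
b=z(b,3.3);w=z(w,3.3);w=cv2.copyMakeBorder(w,0,b.shape[0]-w.shape[0],0,0,cv2.BORDER_CONSTANT)
cv2.imwrite("pics/s6.png",np.hstack([b,w]))
```

```text
clk 13.75 deckpos [-12.   -0.7 132.8] F [0.09 0.01 0.36] open 0.24628828560502705
rot left [ 0.002  0.001 -0.005]
```

View pics/s6.png

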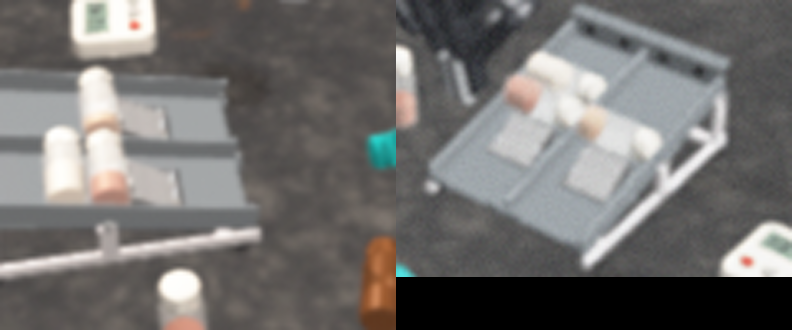

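All three vials rest uphill of the raised catches, at side-crop (63,163), (107,163) and (98,100). The bystanders have not moved and the arm is clear.

```bash
python3 -c "
from workcell import order
print(order.hand_in())"
```

```text
the job is handed in; nothing more can be done
None
```

The job is handed in (no verdict came back): in the last picture both pushed vials rest uphill of their raised catches with the stored vial above the left one, and the things beside the rack look undisturbed.

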